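# Set the step attenuator by clicks

## Robot

A 7-joint arm with a two-finger parallel gripper is mounted at the origin on a cart in front of the work surface, level with it; the furniture and walls round the work are solid. World frame = base frame: x ahead of the robot, y to its left, z up, the work surface at z = 0. Lengths are in m, angles in degrees, forces in N, time in s.
With the tool pointing down it reaches from about 0.425 to 0.875 m from the base axis. Payload 4.7 kg.
Tool frame: the origin (TCP) lies on the mounting face of the last link; the fingertips stand 182 mm ahead of it and the grasp point (between the pads) lies 164 mm ahead of it; z points along the fingers, y is the line along which they close (so a half turn about z gives the same grasp; the last joint's range is limited). The gripper opens to 87 mm and grips with 3 to 60 N. Pads are 19 mm wide; open, the fingers measure 117 mm over their backs; the gripper's body (75 mm by 190 mm) begins 51 mm behind the grasp point.
Start: joints at [72.886, 18.392, -4.016, 83.108, 1.295, 78.541, -3.26], TCP at [0.2, -0.618, 0.405] pointing down, gripper open.
Joint ranges: [-163.93, 163.93], [-17.29, 119.83], [-79.2, 71.16], [3.27, 140.29], [-89.18, 269.18], [5.43, 117.66], [-154.24, 154.24]. Speed limits (degrees/s): [147.25, 147.25, 180, 180, 180, 180, 180].

## Interface

Orientations are given as [roll, pitch, yaw] about the fixed x, y, z axes, in that order (R = Rz(yaw) Ry(pitch) Rx(roll)).
In Python, from cell import env gives the robot as it stands.
- The arm moves only by the tool servo_tool, never from a script. Its argument "plan" is a list of rows, each an object with "xyz": the shift along the tool's x, y, z in cm, a list of three; "twist": the turn, a rotation vector about the tool's x, y, z in degrees, a list of three; "jaw": the closure, from 0 (fully open) to 1 (shut). In form: [{"xyz": [x, y, z], "twist": [wx, wy, wz], "jaw": jaw}, ...]. A call has 1 to 10 rows; each row is the pose to reach, as a shift and turn from the pose commanded when the call began, along the tool's axes at that moment; what a row does not reach only later rows make up. A row lasts 1/12 s, in which the tool goes at most 41.7 mm and 7.16 degrees, less where a joint would pass 70% of its speed; a pose out of reach is approached as far as the arm can. A call with a gripper value outside its range is refused whole. The fingers move at their own pace and stop on an object; "newtons" is the grip in N (left out, the last holds). Time passes only in rows, so rows that repeat a pose let the fingers close. It gives the time, the measured TCP pose, the force, the opening and the grip force at its end, in the units of the state.
- env.get_obs(): the state, without advancing time (a new reading comes with each control period).
- env.read_camera(name): name is "scene" or "top" or "wrist"; returns a dict with "img" (384x512x3 uint8, red, green, blue), "camera_matrix" (3x3 intrinsics, pixels), "k1" (the pictures are not rectified: a ray, as slopes to the right and down, at radius r is drawn at 1 + k1 r^2 times it, then the intrinsics apply), "R" (3x3) and "t" (3): a world point X has camera coordinates R X + t. Camera axes: x right, y down, z forward; pixel columns grow to the right and rows downward; lengths in m; the calibration is good to about 2 mm. A picture is of the moment at which its call begins. There is no depth.
- env.sign_off(): hands the job in; it is judged then, once.
The state is a dict: "time_s": time; "qpos": joint angles; "joint_velocities": joint speeds; "effort": joint torques, N m; "tool_pos": TCP position; "tool_rot": TCP orientation; "force": force on the tool from outside, world axes, zero at the start; "wrist_torque": the same for the moment, N m; "grip_width": finger opening in m; "grasp_force": force on a finger pad.
Only numpy, scipy, OpenCV 4.12 (cv2) and the standard library are available. Lean on these libraries where they do the work, as an engineer would, in place of code of your own. Each camera call takes 0.05 s, during which the arm holds its last target. There are 200 camera calls.

## Task

Set the attenuator whose slide lever has the flat bar: with a fingertip, push its lever back to the stop at the end with the two sockets, then push it the other way by exactly three clicks and leave it resting in that third notch, never letting it go on past it. Push the bar from one side at a time, do not pinch it, and disturb neither the round-knob attenuator's lever nor anything else on the bench.

Things in the scene. Friction and masses are not known exactly. Their poses are not given: they have to be found in the camera images.
- bar_unit: The attenuator to set: aluminium housing 80 (x) x 170 (y) mm, flat top 45 mm above the bench, on a 4 mm dark flange 110 x 130 mm, fixed to the bench. Origin: centre of its underside. Two brass sockets stick out 14 mm from its home end (-y end, toward the robot's right). A slot along the middle of the top carries a lever with a flat upright bar, sliding along y.
- bar_lever (a joint): Distance of the bar lever from its home stop, m, growing along the housing's +y, away from the sockets. 0 = home stop, itself a notch (not counted); notches follow at 0.016, 0.032, 0.048, 0.064, 0.080 (far stop). It starts in notch 1 or 2. Leaving a notch takes about 8 N, most at first; 8 mm on, the resistance vanishes and the lever snaps ahead into the next notch. No scale or marks.
- bar_handle (a point): Centre of the black flat bar on that lever: 44 mm wide across the slot (housing x), 12 mm thick along the slot (housing y), 32 mm tall, spanning 55 to 87 mm above the bench (centre 71 mm) on an 8 mm round stem. At the home stop it stands 40 mm from the housing's middle toward the sockets; in the third notch 8 mm past the middle. Axes as the housing's.
- knob_unit: The other attenuator, to be left alone: the same housing (80 x 170 x 45 mm, fixed, origin at the centre of its underside, sockets on its -y end), but its lever carries a round knob.
- knob_lever (a joint): The same travel and notches on the other attenuator; it rests in its fourth notch (0.064) and must stay there.
- knob_handle (a point): Centre of the black round knob of the other lever, 28 mm across and 32 mm tall, 71 mm above the bench.
- relay: Grey relay, 22x28x40 mm tall, standing on the bench between the two attenuators; origin under its middle. Loose, leave it.
- tape_black: Roll of black tape, 66 mm across, 19 mm high, in front; origin under its middle. Loose, leave it.
- solder_spool: Solder spool, 60 mm across, 38 mm high, behind the attenuators; origin under its middle. Loose, leave it.
- flux_tub: Small round tub with ribbed screw cap, 48 mm across, 27 mm high, in front; origin under its middle. Loose, leave it.
- side_cutter: Side cutters, 61x130x12 mm, lying at the right; leave them.
- multimeter: Multimeter, 136x68x47 mm, lying at the left; leave it.
- nose_pliers: Long-nose pliers, 61x144x12 mm, lying at the far left; leave them.
- tester_pen: Small screwdriver, 17x157x16 mm, lying at the left; leave it.
There are look-alikes about, which are no part of the job. What is shaped like the bar_unit but orange is not meant.

How it is judged:
By the outcome, as a careful person would: the job done as asked, in the order asked, and still so for the second after the job is handed in, with the robot touching nothing.
It also fails if it takes over 64 s, if anything falls off the work surface, if the arm or the gripper's body presses on something with over 40 N, if the wrist force passes 120 N, or if a joint passes its speed limit or range.

## Working session

There is one attempt and no reset: what is moved stays moved. The work goes in short steps, Python scripts to look and compute and a tool call to move; the robot and the scene stay as the last step left them, time stands still between calls to the robot, and variables do not carry over. Pictures are saved under pics/ and viewed, at most 10 in all, crops included, and the job is handed in when it is done.

Besides the shell and the picture viewer there is one more tool, called as a command line: name --argument value ..., lists and objects as JSON in quotes. servo_tool: Moves the arm, as the interface text tells. Its arguments: {"type":"object","properties":{"plan":{"type":"array","items":{"type":"object","properties":{"xyz":{"type":"array","items":{"type":"number"}},"twist":{"type":"array","items":{"type":"number"}},"jaw":{"type":"number"}}}},"newtons":{"type":"number"}},"required":["plan"]}

```bash
mkdir -p pics; ls; python3 - <<'E'
from cell import env
import cv2
for n in("scene","top"):
    c=env.read_camera(n); cv2.imwrite(f"pics/{n}0.png",c["img"][:,:,::-1])
    print(n,c["camera_matrix"].tolist(),c["k1"],c["R"].round(4).tolist(),c["t"].round(4).tolist())
o=env.get_obs();print(o["tool_pos"],o["tool_rot"],o["grip_width"],o["force"],o["time_s"])
E
```

```text
pics
scene [[374.3528920207984, 0.0, 254.788767978464], [0.0, 374.3528920207984, 195.59334227305814], [0.0, 0.0, 1.0]] -0.09516635084275497 [[-0.8967, -0.4422, 0.0222], [-0.2144, 0.3899, -0.8955], [0.3873, -0.8077, -0.4444]] [0.463, 0.1776, 1.1858]
top [[431.04771140986276, 0.0, 257.4297978623182], [0.0, 431.04771140986276, 194.23480720444013], [0.0, 0.0, 1.0]] -0.09489640566280337 [[0.0024, -1.0, -0.0055], [-0.9892, -0.0016, -0.1466], [0.1466, 0.0058, -0.9892]] [-0.0507, 0.5408, 1.5436]
[ 0.19994037 -0.61829482  0.40377357] [-1.79902492e+02  5.22369561e-03  1.79239751e+01] 0.08702388029123848 [ 0.75158711 -0.05223971  0.09017547] 0.1
```

View pics/scene0.png

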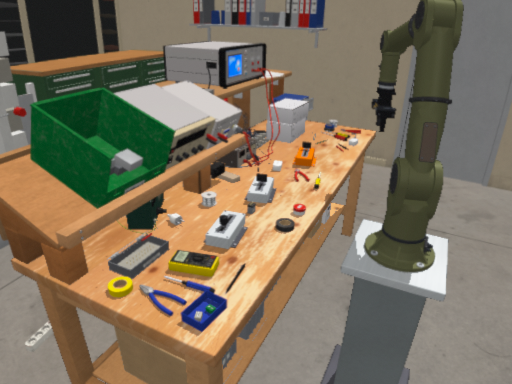

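View pics/top0.png

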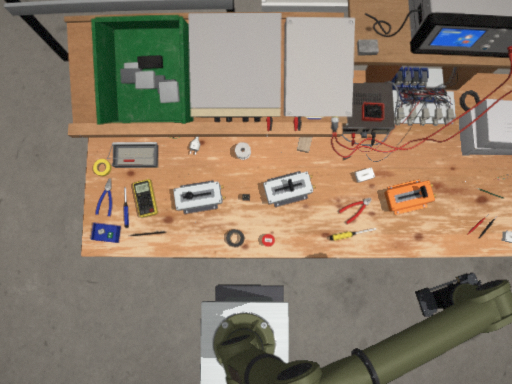

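The top view shows the bar unit at about (289,188), the knob unit at (198,196), the relay at (245,197), and the orange look-alike at (410,196). I'll enlarge the bar unit.

```bash
cat > h.py <<'E'
import numpy as np, cv2
from cell import env
def ray(c,uv,z):
    K=c["camera_matrix"]; d=np.array([c["k1"],0,0,0,0.])
    n=cv2.undistortPoints(np.array([[uv]],float),K,d)[0,0]
    R,t=np.array(c["R"]),np.array(c["t"]); o=-R.T@t; v=R.T@np.array([n[0],n[1],1])
    return o+v*(z-o[2])/v[2]
def proj(c,X):
    R,t=np.array(c["R"]),np.array(c["t"])
    return cv2.projectPoints(np.array(X,float).reshape(-1,3),cv2.Rodrigues(R)[0],t,c["camera_matrix"],np.array([c["k1"],0,0,0,0.]))[0][:,0]
def state():
    o=env.get_obs(); print(o["time_s"],o["tool_pos"].round(4),np.round(o["tool_rot"],2),o["force"].round(1),round(o["grip_width"],4))
E
python3 - <<'E'
from h import *
c=env.read_camera("top"); im=c["img"][160:215,255:325,::-1]
cv2.imwrite("pics/crop1.png",cv2.resize(im,None,fx=10,fy=10,interpolation=cv2.INTER_CUBIC))
print(ray(c,(289,188),.045),ray(c,(198,196),.045),ray(c,(245,197),.04),ray(c,(235,238),.019),ray(c,(268,240),.027),ray(c,(243,150),.038))
E
```

```text
[ 0.56339052 -0.16544934  0.045     ] [0.53318243 0.16829714 0.045     ] [ 0.53048763 -0.00405266  0.04      ] [0.38133779 0.03244933 0.019     ] [ 0.37398261 -0.08854879  0.027     ] [0.70821938 0.00472382 0.038     ]
```

View pics/crop1.png

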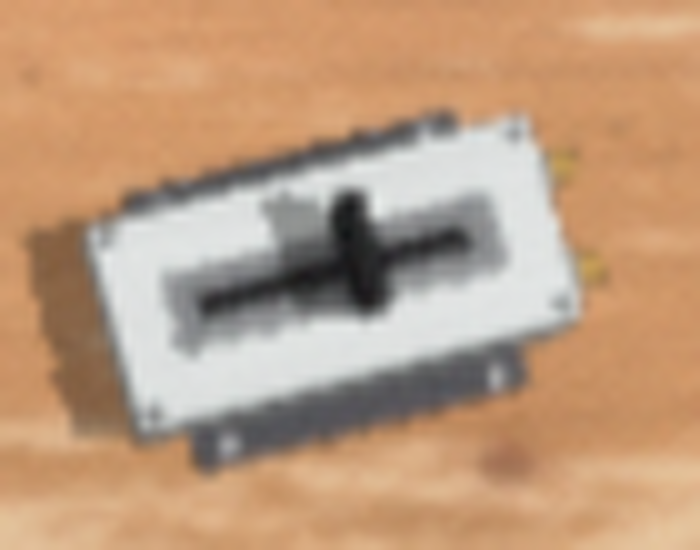

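The crop shows the housing top corners at crop pixels (87,232), (525,118), (580,318) and (145,438). The bar spans (350,195) to (372,308), and the brass sockets are at right.

```bash
python3 - <<'E'
from h import *
c=env.read_camera("top")
f=lambda p:(255+(p[0]+.5)/10-.5,160+(p[1]+.5)/10-.5)
C=np.array([ray(c,f(p),.045)[:2] for p in [(87,232),(525,118),(580,318),(145,438)]])
print(C.round(4), C.mean(0)); print("cam",-c["R"].T@c["t"])
r=cv2.estimateAffinePartial2D(np.array([[.04,.085],[.04,-.085],[-.04,-.085],[-.04,.085]]),C,method=cv2.LMEDS)[0]
print(r, np.degrees(np.arctan2(r[1,0],r[0,0])),np.hypot(r[0,0],r[1,0]))
a=np.arctan2(r[1,0],r[0,0]);Rz=np.array([[np.cos(a),-np.sin(a)],[np.sin(a),np.cos(a)]]);m=C.mean(0)
for p in [(350,195),(372,308),(361,250)]: print("bar local",Rz.T@(ray(c,f(p),.087)[:2]-m))
# fit in image: predicted handle y for each notch
for k in range(6):
    y=-.04+.016*k
    X=[np.r_[m+Rz@[x,y],.087] for x in(.022,-.022)]
    print(k,((proj(c,X)-[255,160]+.5)*10-.5).round(0).tolist())
E
```

```text
[[ 0.5828 -0.071 ]
 [ 0.6258 -0.2327]
 [ 0.5511 -0.2518]
 [ 0.5065 -0.0922]] [ 0.56655384 -0.16190888]
cam [ 0.30879393 -0.05877468  1.60585947]
[[ 0.94498173 -0.25659224  0.56655383]
 [ 0.25659224  0.94498173 -0.16190888]] 15.191325844658374 0.9791986777563584
bar local [ 0.02091714 -0.00870791]
bar local [-0.02057401 -0.00520605]
bar local [ 0.00065402 -0.00709877]
0 [[433.0, 170.0], [467.0, 287.0]]
1 [[390.0, 181.0], [424.0, 298.0]]
2 [[347.0, 193.0], [381.0, 310.0]]
3 [[304.0, 204.0], [337.0, 321.0]]
4 [[261.0, 216.0], [294.0, 333.0]]
5 [[218.0, 227.0], [251.0, 344.0]]
```

Bar unit is at about (0.5665, -0.162) with yaw 15.2°, and its lever is in notch 2. I'll move with the fingers shut above the +y side of the bar, with tool x along housing +y.

servo_tool --plan '[{"xyz":[1.5,-1.1,0],"twist":[0,0,-2.7],"jaw":1},{"xyz":[4.6,-3.3,0],"twist":[0,0,-8.2],"jaw":1},{"xyz":[7.7,-5.5,0],"twist":[0,0,-13.6],"jaw":1},{"xyz":[10.8,-7.7,0],"twist":[0,0,-19.1],"jaw":1},{"xyz":[13.8,-9.9,0],"twist":[0,0,-24.5],"jaw":1},{"xyz":[16.9,-12.1,0],"twist":[0,0,-30],"jaw":1},{"xyz":[20,-14.3,0],"twist":[0,0,-35.5],"jaw":1},{"xyz":[23,-16.5,0],"twist":[0,0,-41],"jaw":1},{"xyz":[26,-18.7,0],"twist":[0,0,-46.4],"jaw":1},{"xyz":[28,-20,0],"twist":[0,0,-50],"jaw":1}]' --newtons 20

```text
time_s: 1.03
tool_pos: [0.407, -0.3381, 0.405]
tool_rot: [180.0, -0.1, 68.4]
force: [-0.3, 0.3, 0.4]
grip_width: 0.0283
grasp_force: 0.0
```

servo_tool --plan '[{"xyz":[2,0.5,0],"twist":[0,0,-3],"jaw":1},{"xyz":[5,1.3,0],"twist":[0,0,-7.5],"jaw":1},{"xyz":[8,2,0],"twist":[0,0,-12],"jaw":1},{"xyz":[11.2,2.8,0],"twist":[0,0,-17],"jaw":1},{"xyz":[14.4,3.6,0],"twist":[0,0,-22],"jaw":1},{"xyz":[17.6,4.5,0],"twist":[0,0,-27],"jaw":1},{"xyz":[20.8,5.3,0],"twist":[0,0,-31.5],"jaw":1},{"xyz":[23.6,6,0],"twist":[0,0,-35],"jaw":1},{"xyz":[25.1,6.4,0],"twist":[0,0,-37.3],"jaw":1},{"xyz":[25.1,6.4,0],"twist":[0,0,-37.3],"jaw":1}]'

```text
time_s: 1.87
tool_pos: [0.5601, -0.1305, 0.4045]
tool_rot: [179.9, -0.1, 105.6]
force: [-0.4, 1.1, 0.2]
grip_width: 0.0005
grasp_force: 0.0
```

```bash
python3 - <<'E'
from h import *
state()
c=env.read_camera("wrist"); cv2.imwrite("pics/w1.png",c["img"][:,:,::-1])
a=np.radians(15.2);Rz=np.array([[np.cos(a),-np.sin(a)],[np.sin(a),np.cos(a)]]);m=np.array([.5666,-.162])
for L in [(.04,.085,.045),(.04,-.085,.045),(-.04,-.085,.045),(-.04,.085,.045),(.022,-.002,.087),(-.022,-.002,.087),(.022,-.014,.087),(-.022,-.014,.087)]:
    print(L,proj(c,np.r_[m+Rz@L[:2],L[2]]).round(0)[0])
E
```

```text
1.8667 [ 0.5601 -0.1305  0.4045] [ 1.7994e+02 -1.0000e-01  1.0559e+02] [-0.4  1.1  0.2] 0.0005
(0.04, 0.085, 0.045) [290. 123.]
(0.04, -0.085, 0.045) [284. 275.]
(-0.04, -0.085, 0.045) [214. 274.]
(-0.04, 0.085, 0.045) [210. 122.]
(0.022, -0.002, 0.087) [272. 218.]
(-0.022, -0.002, 0.087) [226. 218.]
(0.022, -0.014, 0.087) [272. 230.]
(-0.022, -0.014, 0.087) [226. 230.]
```

View pics/w1.png

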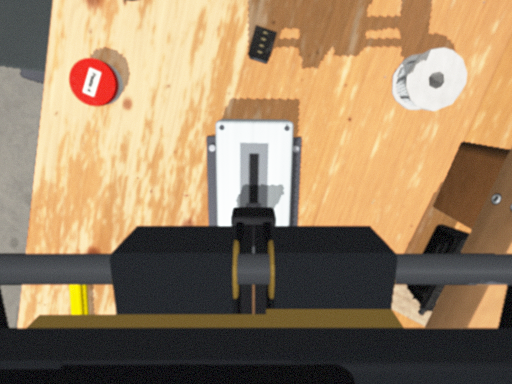

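The wrist view shows the housing's +y end corners at (218,122) and (294,122), about 1–6 px from prediction. Something black is at (253,215), either the bar or the fingertips. I'll check that by projecting the tip.

```bash
python3 - <<'E'
from h import *
c=env.read_camera("wrist"); t=env.get_obs()["tool_pos"]
print(proj(c,t-[0,0,.182]),proj(c,t-[0,0,.164]), "cam",-c["R"].T@c["t"])
u=np.array([-np.sin(np.radians(15.6)),np.cos(np.radians(15.6)),0])
print(proj(c,t-[0,0,.182]+.01*u))
im=c["img"][100:250,200:310,::-1]; cv2.imwrite("pics/w2.png",cv2.resize(im,None,fx=4,fy=4,interpolation=cv2.INTER_CUBIC))
E
```

```text
[[249.02500184 245.65618581]] [[248.56469979 261.436119  ]] cam [ 0.54113283 -0.06337624  0.38366854]
[[248.87069095 228.0257646 ]]
```

View pics/w2.png

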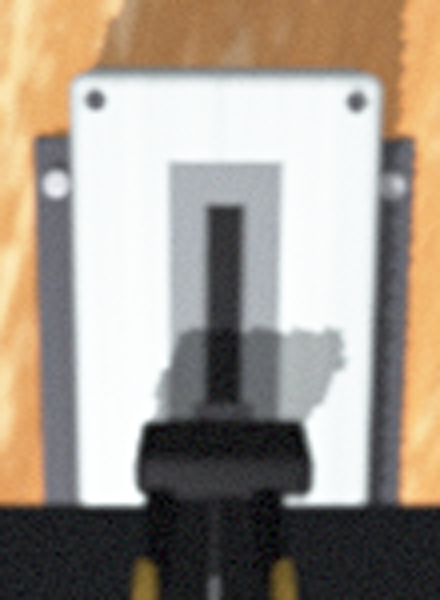

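The crop shows the bar at crop (224,455), laterally centred on the housing and in line with the fingers (about 254 full-picture column), with a clear slot on its +y side. The fingertips are clear of the bar, so I'll descend.

servo_tool --plan '[{"xyz":[0,0,2],"jaw":1,"twist":[0,0,0]},{"xyz":[0,0,5],"jaw":1,"twist":[0,0,0]},{"xyz":[0,0,8],"jaw":1,"twist":[0,0,0]},{"xyz":[0,0,11],"jaw":1,"twist":[0,0,0]},{"xyz":[0,0,13.5],"jaw":1,"twist":[0,0,0]},{"xyz":[0,0,15],"jaw":1,"twist":[0,0,0]},{"xyz":[0,0,16],"jaw":1,"twist":[0,0,0]},{"xyz":[0,0,16],"jaw":1,"twist":[0,0,0]}]'

```text
time_s: 2.63
tool_pos: [0.5569, -0.1357, 0.2424]
tool_rot: [-179.7, -0.1, 105.0]
force: [-0.6, -0.4, 0.5]
grip_width: 0.0007
grasp_force: 0.0
```

```bash
python3 - <<'E'
from h import *
state()
a=[env.read_camera(n)["img"][s] for n,s in(("top",np.s_[160:215,255:325,::-1]),("scene",np.s_[165:215,230:290,::-1]))]
cv2.imwrite("pics/d1.png",np.hstack([cv2.resize(i,(400,400),interpolation=cv2.INTER_CUBIC) for i in a]))
E
```

```text
2.6333 [ 0.5569 -0.1357  0.2424] [-1.7975e+02 -7.0000e-02  1.0502e+02] [-0.6 -0.4  0.5] 0.0007
```

View pics/d1.png

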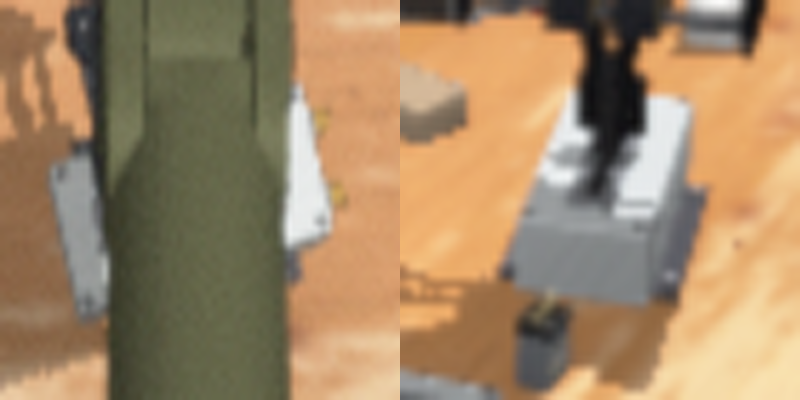

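The scene view (right half) shows the shut fingers above the slot, in front of the bar and clear of the housing, and there is no contact force. I'll push toward home slowly.

servo_tool --plan '[{"xyz":[-0.3,0,0],"twist":[0,0,0],"jaw":1},{"xyz":[-0.6,0,0],"twist":[0,0,0],"jaw":1},{"xyz":[-0.9,0,0],"twist":[0,0,0],"jaw":1},{"xyz":[-1.2,0,0],"twist":[0,0,0],"jaw":1},{"xyz":[-1.5,0,0],"twist":[0,0,0],"jaw":1},{"xyz":[-1.5,0,0],"twist":[0,0,0],"jaw":1},{"xyz":[-1.5,0,0],"twist":[0,0,0],"jaw":1}]'

```text
time_s: 3.32
tool_pos: [0.5625, -0.1482, 0.2448]
tool_rot: [180.0, 0.0, 105.2]
force: [-0.1, -0.4, -0.2]
grip_width: 0.0005
grasp_force: 0.0
```

servo_tool --plan '[{"xyz":[-0.2,0,0],"twist":[0,0,0],"jaw":1},{"xyz":[-0.4,0,0],"twist":[0,0,0],"jaw":1},{"xyz":[-0.4,0,0],"twist":[0,0,0],"jaw":1},{"xyz":[-0.4,0,0],"twist":[0,0,0],"jaw":1}]'

```text
time_s: 3.65
tool_pos: [0.5635, -0.1516, 0.2447]
tool_rot: [-180.0, -0.0, 105.2]
force: [-0.5, -0.6, 0.4]
grip_width: 0.0007
grasp_force: 0.3
```

servo_tool --plan '[{"xyz":[-0.2,0,0],"twist":[0,0,0],"jaw":1},{"xyz":[-0.4,0,0],"twist":[0,0,0],"jaw":1},{"xyz":[-0.4,0,0],"twist":[0,0,0],"jaw":1},{"xyz":[-0.4,0,0],"twist":[0,0,0],"jaw":1}]'

```text
time_s: 3.98
tool_pos: [0.5642, -0.1529, 0.2447]
tool_rot: [-179.9, -0.3, 105.3]
force: [-4.0, 6.5, 4.8]
grip_width: 0.0006
grasp_force: 3.7
```

servo_tool --plan '[{"xyz":[-0.2,0,0],"twist":[0,0,0],"jaw":1},{"xyz":[-0.4,0,0],"twist":[0,0,0],"jaw":1},{"xyz":[-0.4,0,0],"twist":[0,0,0],"jaw":1},{"xyz":[-0.4,0,0],"twist":[0,0,0],"jaw":1}]'

```text
time_s: 4.32
tool_pos: [0.5654, -0.1582, 0.2447]
tool_rot: [-180.0, -0.1, 105.3]
force: [-2.4, 3.6, 2.5]
grip_width: 0.0002
grasp_force: 1.9
```

servo_tool --plan '[{"xyz":[-0.2,0,0],"twist":[0,0,0],"jaw":1},{"xyz":[-0.4,0,0],"twist":[0,0,0],"jaw":1},{"xyz":[-0.6,0,0],"twist":[0,0,0],"jaw":1},{"xyz":[-0.6,0,0],"twist":[0,0,0],"jaw":1},{"xyz":[-0.6,0,0],"twist":[0,0,0],"jaw":1}]'

```text
time_s: 4.73
tool_pos: [0.5673, -0.1663, 0.2447]
tool_rot: [180.0, 0.1, 105.2]
force: [-0.4, -0.0, 0.3]
grip_width: 0.0006
grasp_force: 0.0
```

servo_tool --plan '[{"xyz":[-0.2,0,0],"twist":[0,0,0],"jaw":1},{"xyz":[-0.4,0,0],"twist":[0,0,0],"jaw":1},{"xyz":[-0.6,0,0],"twist":[0,0,0],"jaw":1},{"xyz":[-0.6,0,0],"twist":[0,0,0],"jaw":1},{"xyz":[-0.6,0,0],"twist":[0,0,0],"jaw":1}]'

```text
time_s: 5.15
tool_pos: [0.5684, -0.1685, 0.2447]
tool_rot: [-179.9, -0.3, 105.3]
force: [-4.3, 6.2, 4.2]
grip_width: 0.0002
grasp_force: 3.8
```

servo_tool --plan '[{"xyz":[-0.2,0,0],"twist":[0,0,0],"jaw":1},{"xyz":[-0.4,0,0],"twist":[0,0,0],"jaw":1},{"xyz":[-0.6,0,0],"twist":[0,0,0],"jaw":1},{"xyz":[-0.6,0,0],"twist":[0,0,0],"jaw":1},{"xyz":[-0.6,0,0],"twist":[0,0,0],"jaw":1}]'

```text
time_s: 5.57
tool_pos: [0.5704, -0.1774, 0.2447]
tool_rot: [180.0, 0.1, 105.2]
force: [-0.1, 0.1, 0.1]
grip_width: 0.0006
grasp_force: 0.0
```

servo_tool --plan '[{"xyz":[-0.2,0,0],"twist":[0,0,0],"jaw":1},{"xyz":[-0.4,0,0],"twist":[0,0,0],"jaw":1},{"xyz":[-0.6,0,0],"twist":[0,0,0],"jaw":1},{"xyz":[-0.8,0,0],"twist":[0,0,0],"jaw":1},{"xyz":[-1.0,0,0],"twist":[0,0,0],"jaw":1},{"xyz":[-1.2,0,0],"twist":[0,0,0],"jaw":1},{"xyz":[-1.2,0,0],"twist":[0,0,0],"jaw":1},{"xyz":[-1.2,0,0],"twist":[0,0,0],"jaw":1}]'

```text
time_s: 6.23
tool_pos: [0.5728, -0.1839, 0.2448]
tool_rot: [-179.8, -0.5, 105.4]
force: [-6.3, 10.8, 8.9]
grip_width: 0.0007
grasp_force: 6.3
```

servo_tool --plan '[{"xyz":[-0.2,0,0],"twist":[0,0,0],"jaw":1},{"xyz":[-0.4,0,0],"twist":[0,0,0],"jaw":1},{"xyz":[-0.4,0,0],"twist":[0,0,0],"jaw":1},{"xyz":[-0.4,0,0],"twist":[0,0,0],"jaw":1}]'

```text
time_s: 6.57
tool_pos: [0.5734, -0.1848, 0.2448]
tool_rot: [-179.7, -0.8, 105.5]
force: [-11.0, 17.6, 13.2]
grip_width: 0.0006
grasp_force: 9.9
```

The lever is hard against the home stop at about 24 N with negligible motion. I'll back off, lift over and go to the socket side.

servo_tool --plan '[{"xyz":[0.8,0,0],"twist":[0,0,0],"jaw":1},{"xyz":[1.6,0,0],"twist":[0,0,0],"jaw":1},{"xyz":[2.2,0,0],"twist":[0,0,0],"jaw":1},{"xyz":[2.2,0,-1],"twist":[0,0,0],"jaw":1},{"xyz":[2.2,0,-3.5],"twist":[0,0,0],"jaw":1},{"xyz":[2.2,0,-5.5],"twist":[0,0,0],"jaw":1},{"xyz":[2.2,0,-6.5],"twist":[0,0,0],"jaw":1},{"xyz":[2.2,0,-6.5],"twist":[0,0,0],"jaw":1}]'

```text
time_s: 7.23
tool_pos: [0.5698, -0.172, 0.3131]
tool_rot: [179.7, 0.2, 105.2]
force: [0.2, 0.5, 0.4]
grip_width: 0.0006
grasp_force: 0.0
```

servo_tool --plan '[{"xyz":[-1,0,0],"twist":[0,0,0],"jaw":1},{"xyz":[-2.5,0,0],"twist":[0,0,0],"jaw":1},{"xyz":[-4,0,0],"twist":[0,0,0],"jaw":1},{"xyz":[-5.5,0,0],"twist":[0,0,0],"jaw":1},{"xyz":[-6.5,0,0],"twist":[0,0,0],"jaw":1},{"xyz":[-6.5,0,0],"twist":[0,0,0],"jaw":1},{"xyz":[-6.5,0,0],"twist":[0,0,0],"jaw":1}]'

```text
time_s: 7.82
tool_pos: [0.5857, -0.2349, 0.3089]
tool_rot: [-180.0, -0.1, 105.1]
force: [0.4, 0.5, -1.0]
grip_width: 0.0004
grasp_force: 0.0
```

```bash
python3 - <<'E'
from h import *
state()
a=[env.read_camera(n)["img"][s] for n,s in(("wrist",np.s_[80:250,160:350,::-1]),("scene",np.s_[155:215,230:300,::-1]))]
cv2.imwrite("pics/d2.png",np.hstack([cv2.resize(i,(400,400),interpolation=cv2.INTER_CUBIC) for i in a]))
E
```

```text
7.8167 [ 0.5857 -0.2349  0.3089] [-1.7996e+02 -7.0000e-02  1.0512e+02] [ 0.4  0.5 -1. ] 0.0004
```

View pics/d2.png

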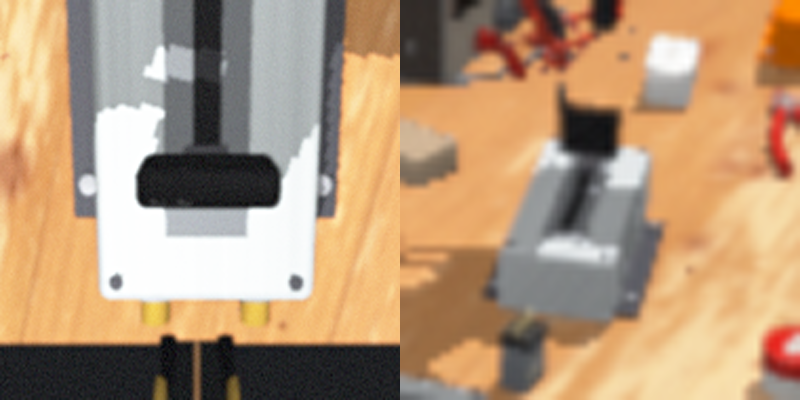

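The wrist view (left half) shows the bar at crop (208,182), resting near the slot's socket end. The fingers at (198,370) are on the socket side, about 3 mm left of its centre. Descending with a small sideways correction.

servo_tool --plan '[{"xyz":[0,0.2,1.5],"twist":[0,0,0],"jaw":1},{"xyz":[0,0.3,3.5],"twist":[0,0,0],"jaw":1},{"xyz":[0,0.3,5.2],"twist":[0,0,0],"jaw":1},{"xyz":[0,0.3,6.3],"twist":[0,0,0],"jaw":1},{"xyz":[0,0.3,6.5],"twist":[0,0,0],"jaw":1},{"xyz":[0,0.3,6.5],"twist":[0,0,0],"jaw":1},{"xyz":[0,0.3,6.5],"twist":[0,0,0],"jaw":1}]'

```text
time_s: 8.5
tool_pos: [0.5891, -0.2327, 0.2457]
tool_rot: [179.9, 0.0, 105.3]
force: [1.1, -0.6, 1.4]
grip_width: 0.0008
grasp_force: 0.0
```

servo_tool --plan '[{"xyz":[0.3,0,0],"twist":[0,0,0],"jaw":1},{"xyz":[0.6,0,0],"twist":[0,0,0],"jaw":1},{"xyz":[0.9,0,0],"twist":[0,0,0],"jaw":1},{"xyz":[1.2,0,0],"twist":[0,0,0],"jaw":1},{"xyz":[1.2,0,0],"twist":[0,0,0],"jaw":1},{"xyz":[1.2,0,0],"twist":[0,0,0],"jaw":1}]'

```text
time_s: 9.0
tool_pos: [0.5856, -0.2211, 0.245]
tool_rot: [180.0, 0.0, 105.3]
force: [0.2, 0.5, 0.2]
grip_width: 0.0002
grasp_force: 0.0
```

servo_tool --plan '[{"xyz":[0.2,0,0],"twist":[0,0,0],"jaw":1},{"xyz":[0.4,0,0],"twist":[0,0,0],"jaw":1},{"xyz":[0.4,0,0],"twist":[0,0,0],"jaw":1},{"xyz":[0.4,0,0],"twist":[0,0,0],"jaw":1}]'

```text
time_s: 9.33
tool_pos: [0.5845, -0.2174, 0.2447]
tool_rot: [-180.0, 0.0, 105.2]
force: [-1.0, 0.4, 0.2]
grip_width: 0.0007
grasp_force: 0.0
```

servo_tool --plan '[{"xyz":[0.1,0,0],"twist":[0,0,0],"jaw":1},{"xyz":[0.2,0,0],"twist":[0,0,0],"jaw":1},{"xyz":[0.2,0,0],"twist":[0,0,0],"jaw":1},{"xyz":[0.2,0,0],"twist":[0,0,0],"jaw":1}]'

```text
time_s: 9.67
tool_pos: [0.584, -0.2156, 0.2447]
tool_rot: [180.0, 0.0, 105.2]
force: [-0.4, -0.9, -0.1]
grip_width: 0.0006
grasp_force: 0.0
```

servo_tool --plan '[{"xyz":[0.1,0,0],"twist":[0,0,0],"jaw":1},{"xyz":[0.2,0,0],"twist":[0,0,0],"jaw":1},{"xyz":[0.2,0,0],"twist":[0,0,0],"jaw":1},{"xyz":[0.2,0,0],"twist":[0,0,0],"jaw":1}]'

```text
time_s: 10.0
tool_pos: [0.5835, -0.2144, 0.2448]
tool_rot: [180.0, 0.1, 105.2]
force: [1.1, -2.3, -0.5]
grip_width: 0.0003
grasp_force: 1.2
```

servo_tool --plan '[{"xyz":[0.1,0,0],"twist":[0,0,0],"jaw":1},{"xyz":[0.2,0,0],"twist":[0,0,0],"jaw":1},{"xyz":[0.2,0,0],"twist":[0,0,0],"jaw":1},{"xyz":[0.2,0,0],"twist":[0,0,0],"jaw":1}]'

```text
time_s: 10.33
tool_pos: [0.5831, -0.2137, 0.2448]
tool_rot: [179.9, 0.2, 105.1]
force: [1.9, -5.4, -2.7]
grip_width: 0.0004
grasp_force: 3.1
```

Contact at home is at TCP y ≈ -0.2147. I'll continue with gentle pushes through the first click.

servo_tool --plan '[{"xyz":[0.1,0,0],"twist":[0,0,0],"jaw":1},{"xyz":[0.2,0,0],"twist":[0,0,0],"jaw":1},{"xyz":[0.3,0,0],"twist":[0,0,0],"jaw":1},{"xyz":[0.3,0,0],"twist":[0,0,0],"jaw":1},{"xyz":[0.3,0,0],"twist":[0,0,0],"jaw":1}]'

```text
time_s: 10.75
tool_pos: [0.5826, -0.2122, 0.2449]
tool_rot: [179.9, 0.3, 105.1]
force: [5.1, -8.9, -5.2]
grip_width: 0.0003
grasp_force: 4.7
```

servo_tool --plan '[{"xyz":[0.1,0,0],"twist":[0,0,0],"jaw":1},{"xyz":[0.2,0,0],"twist":[0,0,0],"jaw":1},{"xyz":[0.3,0,0],"twist":[0,0,0],"jaw":1},{"xyz":[0.3,0,0],"twist":[0,0,0],"jaw":1},{"xyz":[0.3,0,0],"twist":[0,0,0],"jaw":1}]'

```text
time_s: 11.17
tool_pos: [0.5813, -0.206, 0.2447]
tool_rot: [-180.0, -0.0, 105.2]
force: [0.7, -1.5, 0.9]
grip_width: 0.0005
grasp_force: 0.7
```

servo_tool --plan '[{"xyz":[0.1,0,0],"twist":[0,0,0],"jaw":1},{"xyz":[0.2,0,0],"twist":[0,0,0],"jaw":1},{"xyz":[0.2,0,0],"twist":[0,0,0],"jaw":1},{"xyz":[0.2,0,0],"twist":[0,0,0],"jaw":1}]'

```text
time_s: 11.5
tool_pos: [0.5808, -0.2032, 0.2447]
tool_rot: [-180.0, -0.0, 105.3]
force: [0.3, 0.5, 0.0]
grip_width: 0.0002
grasp_force: 0.0
```

```bash
python3 - <<'E'
from h import *
state()
c=env.read_camera("wrist");im=c["img"]; cv2.imwrite("pics/d3.png",cv2.resize(im[80:250,160:350,::-1],(760,600),interpolation=cv2.INTER_CUBIC))
E
```

```text
11.5 [ 0.5808 -0.2032  0.2447] [-1.7998e+02 -5.0000e-02  1.0528e+02] [0.3 0.5 0. ] 0.0002
```

View pics/d3.png

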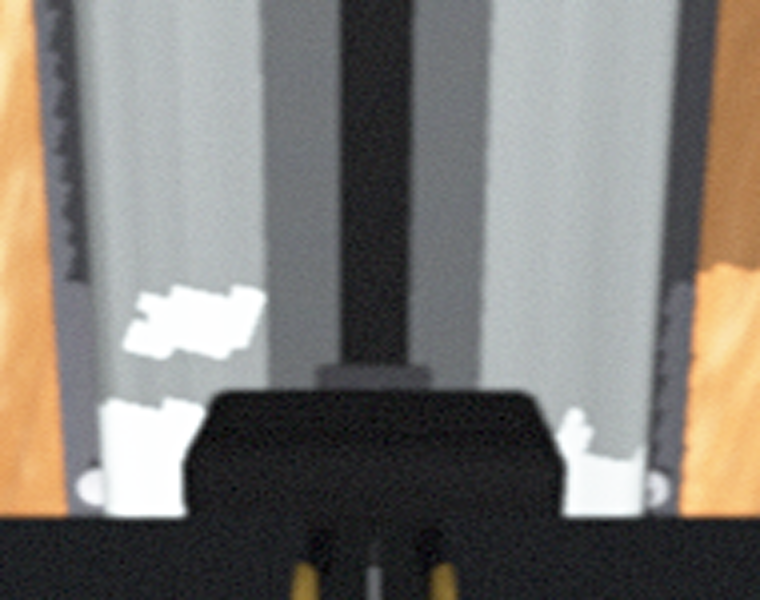

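The view shows the bar at crop (375,430), pushed at its middle by the fingers (375,560), with force at zero: first click done. Now the second.

servo_tool --plan '[{"xyz":[0.2,0,0],"twist":[0,0,0],"jaw":1},{"xyz":[0.4,0,0],"twist":[0,0,0],"jaw":1},{"xyz":[0.6,0,0],"twist":[0,0,0],"jaw":1},{"xyz":[0.7,0,0],"twist":[0,0,0],"jaw":1},{"xyz":[0.7,0,0],"twist":[0,0,0],"jaw":1},{"xyz":[0.7,0,0],"twist":[0,0,0],"jaw":1}]'

```text
time_s: 12.05
tool_pos: [0.5791, -0.1985, 0.2448]
tool_rot: [180.0, 0.1, 105.2]
force: [2.6, -4.4, -3.0]
grip_width: 0.0004
grasp_force: 2.5
```

servo_tool --plan '[{"xyz":[0.1,0,0],"twist":[0,0,0],"jaw":1},{"xyz":[0.2,0,0],"twist":[0,0,0],"jaw":1},{"xyz":[0.3,0,0],"twist":[0,0,0],"jaw":1},{"xyz":[0.3,0,0],"twist":[0,0,0],"jaw":1},{"xyz":[0.3,0,0],"twist":[0,0,0],"jaw":1}]'

```text
time_s: 12.47
tool_pos: [0.5786, -0.1975, 0.2449]
tool_rot: [179.9, 0.3, 105.1]
force: [4.8, -8.3, -4.3]
grip_width: 0.0002
grasp_force: 4.6
```

servo_tool --plan '[{"xyz":[0.1,0,0],"twist":[0,0,0],"jaw":1},{"xyz":[0.2,0,0],"twist":[0,0,0],"jaw":1},{"xyz":[0.2,0,0],"twist":[0,0,0],"jaw":1},{"xyz":[0.2,0,0],"twist":[0,0,0],"jaw":1}]'

```text
time_s: 12.8
tool_pos: [0.578, -0.1946, 0.2449]
tool_rot: [179.9, 0.2, 105.1]
force: [3.7, -4.8, -4.4]
grip_width: 0.0
grasp_force: 3.1
```

servo_tool --plan '[{"xyz":[0.1,0,0],"twist":[0,0,0],"jaw":1},{"xyz":[0.2,0,0],"twist":[0,0,0],"jaw":1},{"xyz":[0.2,0,0],"twist":[0,0,0],"jaw":1},{"xyz":[0.2,0,0],"twist":[0,0,0],"jaw":1}]'

```text
time_s: 13.13
tool_pos: [0.5771, -0.19, 0.2447]
tool_rot: [-180.0, -0.1, 105.2]
force: [-0.5, -0.8, -0.8]
grip_width: 0.0006
grasp_force: 0.3
```

servo_tool --plan '[{"xyz":[0.1,0,0],"twist":[0,0,0],"jaw":1},{"xyz":[0.3,0,0],"twist":[0,0,0],"jaw":1},{"xyz":[0.4,0,0],"twist":[0,0,0],"jaw":1},{"xyz":[0.4,0,0],"twist":[0,0,0],"jaw":1},{"xyz":[0.4,0,0],"twist":[0,0,0],"jaw":1}]'

```text
time_s: 13.55
tool_pos: [0.5761, -0.1863, 0.2447]
tool_rot: [-180.0, -0.0, 105.3]
force: [1.0, -0.4, 0.3]
grip_width: 0.0001
grasp_force: 0.0
```

servo_tool --plan '[{"xyz":[0.2,0,0],"twist":[0,0,0],"jaw":1},{"xyz":[0.4,0,0],"twist":[0,0,0],"jaw":1},{"xyz":[0.5,0,0],"twist":[0,0,0],"jaw":1},{"xyz":[0.5,0,0],"twist":[0,0,0],"jaw":1},{"xyz":[0.5,0,0],"twist":[0,0,0],"jaw":1}]'

```text
time_s: 13.97
tool_pos: [0.5749, -0.1831, 0.2448]
tool_rot: [180.0, 0.1, 105.2]
force: [2.4, -4.3, -2.5]
grip_width: 0.0002
grasp_force: 2.6
```

servo_tool --plan '[{"xyz":[0.1,0,0],"twist":[0,0,0],"jaw":1},{"xyz":[0.2,0,0],"twist":[0,0,0],"jaw":1},{"xyz":[0.2,0,0],"twist":[0,0,0],"jaw":1},{"xyz":[0.2,0,0],"twist":[0,0,0],"jaw":1}]'

```text
time_s: 14.3
tool_pos: [0.5746, -0.1825, 0.2449]
tool_rot: [179.9, 0.2, 105.1]
force: [4.0, -7.0, -4.0]
grip_width: 0.0003
grasp_force: 4.0
```

servo_tool --plan '[{"xyz":[0.1,0,0],"twist":[0,0,0],"jaw":1},{"xyz":[0.2,0,0],"twist":[0,0,0],"jaw":1},{"xyz":[0.3,0,0],"twist":[0,0,0],"jaw":1},{"xyz":[0.3,0,0],"twist":[0,0,0],"jaw":1},{"xyz":[0.3,0,0],"twist":[0,0,0],"jaw":1}]'

```text
time_s: 14.72
tool_pos: [0.5737, -0.1791, 0.2448]
tool_rot: [179.9, 0.2, 105.1]
force: [2.7, -6.0, -3.7]
grip_width: 0.0008
grasp_force: 3.1
```

servo_tool --plan '[{"xyz":[0.1,0,0],"twist":[0,0,0],"jaw":1},{"xyz":[0.2,0,0],"twist":[0,0,0],"jaw":1},{"xyz":[0.2,0,0],"twist":[0,0,0],"jaw":1},{"xyz":[0.2,0,0],"twist":[0,0,0],"jaw":1}]'

```text
time_s: 15.05
tool_pos: [0.5728, -0.1745, 0.2447]
tool_rot: [-180.0, -0.1, 105.2]
force: [-0.5, 0.2, -0.3]
grip_width: 0.0006
grasp_force: 0.3
```

servo_tool --plan '[{"xyz":[0.1,0,0],"twist":[0,0,0],"jaw":1},{"xyz":[0.2,0,0],"twist":[0,0,0],"jaw":1},{"xyz":[0.2,0,0],"twist":[0,0,0],"jaw":1}]'

```text
time_s: 15.3
tool_pos: [0.5724, -0.1721, 0.2447]
tool_rot: [-180.0, -0.1, 105.3]
force: [-1.0, 0.5, 0.5]
grip_width: 0.0005
grasp_force: 0.0
```

servo_tool --plan '[{"xyz":[-0.5,0,0],"twist":[0,0,0],"jaw":1},{"xyz":[-1.5,0,0],"twist":[0,0,0],"jaw":1},{"xyz":[-2.5,0,0],"twist":[0,0,0],"jaw":1},{"xyz":[-3,0,-1],"twist":[0,0,0],"jaw":1},{"xyz":[-4,0,-4],"twist":[0,0,0],"jaw":1},{"xyz":[-6,0,-7],"twist":[0,0,0],"jaw":1},{"xyz":[-8,0,-10],"twist":[0,0,0],"jaw":1},{"xyz":[-10,0,-12],"twist":[0,0,0],"jaw":1},{"xyz":[-11,0,-12],"twist":[0,0,0],"jaw":1},{"xyz":[-11,0,-12],"twist":[0,0,0],"jaw":1}]'

```text
time_s: 16.13
tool_pos: [0.6012, -0.2835, 0.3664]
tool_rot: [179.9, 0.2, 104.9]
force: [-0.7, -0.3, -0.4]
grip_width: 0.0005
grasp_force: 0.0
```

```bash
python3 - <<'E'
from h import *
state()
s=lambda n:env.read_camera(n)["img"][:,:,::-1]
w=cv2.resize(s("wrist"),(400,300)); sc=cv2.resize(s("scene")[155:245,190:310],(400,300),interpolation=cv2.INTER_CUBIC)
cv2.imwrite("pics/e.png",np.hstack([w,sc]))
c=env.read_camera("scene")
a=np.radians(15.2);Rz=np.array([[np.cos(a),-np.sin(a)],[np.sin(a),np.cos(a)]]);m=np.array([.5666,-.162])
for k in range(6):
    print(k,((proj(c,[np.r_[m+Rz@[0,-.04+.016*k],.087]])-[190,155])*400/120+[400,0]).round(0).tolist())
for L in [(.04,.085),(-.04,.085),(-.04,-.085)]: print(((proj(c,[np.r_[m+Rz@L,.045]])-[190,155])*400/120+[400,0]).round(0).tolist())
E
```

```text
16.1333 [ 0.6012 -0.2835  0.3664] [179.89   0.2  104.92] [-0.7 -0.3 -0.4] 0.0005
0 [[645.0, 52.0]]
1 [[643.0, 57.0]]
2 [[641.0, 62.0]]
3 [[639.0, 67.0]]
4 [[636.0, 72.0]]
5 [[634.0, 78.0]]
[[592.0, 123.0]]
[[660.0, 130.0]]
[[681.0, 72.0]]
```

View pics/e.png

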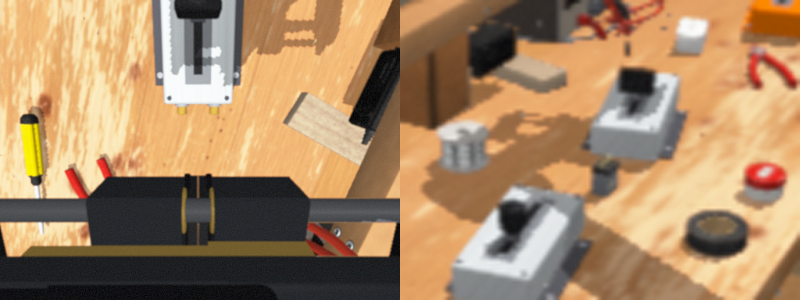

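The scene view (right half) shows the bar top at about (637,68), matching the predicted notch 3 at (639,67). The knob lever, relay, tape and tub are undisturbed, and the gripper is clear. I counted three distinct contact-and-snap cycles at 16 mm spacing, so I'm handing in.

```bash
python3 -c "
from cell import env
print(env.sign_off())"
```

```text
the job is handed in; nothing more can be done
None
```

The flat-bar lever was pushed home to the socket-end stop, then three clicks the other way, and rests in the third notch; the job is handed in (about 16 s), and the last picture showed nothing else near the attenuators disturbed.

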